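# Lay the white soldering block against the hearth ledge

### The arm

A 7-joint arm with a two-finger parallel gripper is mounted at the origin on the work surface. World frame = base frame: x ahead of the robot, y to its left, z up, the work surface at z = 0. Lengths are in mm, angles in rad, forces in N, time in s.
With the tool pointing down it reaches from about 425 to 925 mm from the base axis. Payload 6.8 kg.
Tool frame: the origin (TCP) lies midway between the tips of the shut fingers; the grasp point (between the pads) lies 19 mm behind it; z points along the fingers, y is the line along which they close (so a half turn about z gives the same grasp; the last joint's range is limited). The gripper opens to 88 mm and grips with 3 to 60 N. Pads are 20 mm wide; open, the fingers measure 115 mm over their backs; the gripper's body (75 mm by 178 mm) begins 61 mm behind the grasp point.
Start: joints at [1.154, 0.477, 0.022, 1.555, -0.011, 1.109, -0.083], TCP at [205.152, -643.086, 222.664] pointing down, gripper open.
Joint ranges: [-2.96, 2.96], [-0.34, 2.1], [-1.41, 1.46], [0.24, 2.44], [-1.37, 4.51], [0.17, 1.92], [-2.96, 2.96]. Speed limits (rad/s): [2.39, 2.39, 3.14, 3.14, 3.14, 3.14, 3.14].

### API

Orientations are given as a 3x3 rotation matrix whose columns are the frame's x, y, z axes.
In Python, from station import r gives the robot as it stands. Calls block until the motion is done:
- r.move_ptp(position, orientation): joint-space move of the TCP to a pose.
- r.move_l(position, orientation=None, rate=150, force_limit=None): straight line of the TCP; orientation=None keeps the orientation; rate is the mean speed in mm/s. With force_limit (N) it stops when the force on the tool has changed by that much, and returns True; else False.
- r.move_joints(angles): joint-space move.
- r.open_gripper() and r.gripper_close(): open the fingers fully, or close them until they stop; the grip force is fixed at half the most.
- r.dwell(seconds).
- r.inverse_kinematics(position, orientation): joint angles nearest the present ones, or None.
- r.get_state(): the state.
- r.get_image(name): name is "side" or "top"; returns a dict with "image" (480x640x3 uint8, red, green, blue), "z_map" (480x640 float32, mm along the optical axis (not along the pixel's ray), 0 where there is no reading), "mtx" (3x3 intrinsics, pixels), "rvec" (rotation vector, rad) and "tvec" (3), from world to camera coordinates, as OpenCV has them. Camera axes: x right, y down, z forward; pixel columns grow to the right and rows downward; lengths in mm; the calibration is good to about 2 mm. A picture is of the moment at which its call begins.
A pose or a line that the arm cannot do raises r.IKError and nothing moves.
- r.hand_in(): hands the job in; it is judged then, once.
The state is a dict: "clock": time; "q": joint angles; "dq": joint speeds; "tau": joint torques, N m; "tcp_pos": TCP position; "ee_rot": TCP orientation; "wrist_force": force on the tool from outside, world axes, zero at the start; "moment": the same for the moment, N m; "gripper_width": finger opening in mm; "grip_force": force on a finger pad.
Only numpy, scipy, OpenCV 4.12 (cv2) and the standard library are available. Lean on these libraries where they do the work, as an engineer would, in place of code of your own. Each camera call takes 0.05 s, during which the arm holds its last target. There are 200 camera calls.

### The job

Get the soldering hearth ready: push the standing white block over, away from you, so that it falls flat on the bench towards the firebrick ledge, then push it along the bench until its far edge sits flush against the ledge along its whole length. Only push it, never pick it up, and leave the black block standing where it is and everything else undisturbed.

Things in the scene. Friction and masses are not known exactly. Their poses are not given: they have to be found in the camera images.
- white_block: loose off-white soldering block, 32 mm thick (x, away from the robot) x 152 (y) x 90 high (z), 0.18 to 0.34 kg. Stands on a long narrow side 150 to 190 mm before the ledge, left or right, within 0.2 rad of square to it. Past about 20 degrees it falls by itself. Origin: centre of the side it stands on; once tipped, the middle of the near edge, 16 mm up, x down, z to the ledge
- white_top_left (a point): point on the white block's narrow side away from its origin (the top at first): mid-thickness, 70 mm to the left (block +y) of the centre, 90 mm from the origin's side. Once the block is tipped and lies 32 mm high, it is on the leading edge facing the ledge, 90 mm ahead of the origin. A light push (under 3 N) high on the broad near face tips the block
- white_top_right (a point): the same, 70 mm to the right (block -y) of the centre
- ledge: fixed ledge of two tan firebricks end to end, 500 mm long (its y) x 100 mm deep (its x) x 50 mm high. Origin: middle of the foot of its front face (the face towards the robot); x points away from the robot, perpendicular to that face. Rigid: it does not move
- black_block: loose charcoal-black block of the same size as the white one, also standing on its long narrow side, on the other side (the centres are 250 to 330 mm apart); origin and axes as for the white block. Must stay standing and not be moved
- pendant: flat copper ring ornament, 84 mm across, 5 mm high, lying on a pale 150 x 150 x 12 mm soldering board on the left; origin: centre of its underside. Leave alone
- tub: clear plastic cup, 86 mm across the rim, 70 mm high, right side; origin: centre of its underside. Leave alone
- flux_jar: white plastic jar with a blue cap, 64 mm across, 75 mm high, right side; origin: centre of its underside. Leave alone
- dish: white ceramic bowl, 90 mm across, 30 mm high, left side; origin: centre of its underside. Leave alone
- brush: small brush, 160 mm long, lying near the robot on the left; origin: under its middle. Leave alone
- tweezers: steel tweezers, 160 mm long, 8 mm high, lying near the robot on the right; origin: under its middle. Leave alone
Mind the look-alikes: they are no part of the job. Several things look just like the black_block: the one meant starts farthest from the robot's base.

How it is judged:
By the outcome, as a careful person would: the job done as asked, in the order asked, and still so for the second after the job is handed in, with the robot touching nothing.
It also fails if it takes over 40 s, if anything falls off the work surface, if the arm or the gripper's body presses on something with over 40 N, if the wrist force passes 120 N, or if a joint passes its speed limit or range.

## Working session

There is one attempt and no reset: what is moved stays moved. The work goes in short steps, each a Python script; the robot and the scene stay as the last script left them, time stands still between calls to the robot, and variables do not carry over. Pictures are saved under pics/ and viewed, at most 10 in all, crops included, and the job is handed in when it is done.

```bash
ls; mkdir -p pics; cat > h.py <<'E'
import numpy as np, cv2
from station import r
def cap(n,f=None):
    d=r.get_image(n)
    if f: cv2.imwrite('pics/'+f,d['image'][:,:,::-1])
    R=cv2.Rodrigues(np.array(d['rvec'],float))[0];K=np.array(d['mtx'])
    v,u=np.mgrid[0:480,0:640];z=d['z_map']
    c=np.stack([(u-K[0,2])/K[0,0]*z,(v-K[1,2])/K[1,1]*z,z],-1)
    W=(c-np.array(d['tvec']).ravel())@R
    W[z==0]=np.nan
    return d['image'],W,d
E
python3 - <<'E'
from h import *
for n in('top','side'):
    im,W,d=cap(n,n+'0.png'); R=cv2.Rodrigues(np.array(d['rvec'],float))[0]
    print(n,-R.T@np.array(d['tvec']).ravel(),R[2]); np.savez(n+'0.npz',im=im,W=W)
print(r.get_state())
E
```

```text
pics
top [ 356.32491305   14.51044266 1124.12885107] [ 0.0924179   0.01789362 -0.99555952]
side [ 196.90107331 -696.92780988  970.52735853] [ 0.22920126  0.61968018 -0.75064189]
{'clock': 0.1, 'q': array([ 1.15389747,  0.47772801,  0.02235822,  1.55630443, -0.01151305,
        1.10929915, -0.08308082]), 'dq': array([-2.04027896e-03, -2.90589426e-03, -9.57757192e-05, -4.14713180e-03,
       -1.64481558e-03,  1.04054148e-03,  7.54036876e-04]), 'tau': array([ 4.37781651e-03, -5.84091103e+01,  1.54010419e+00, -2.73312914e+01,
       -5.41292096e-02,  1.30246402e-02,  7.58534065e-05]), 'tcp_pos': array([ 204.9683425 , -642.5780231 ,  221.79248968]), 'ee_rot': array([[ 9.52693172e-01,  3.03933162e-01, -5.95236299e-04],
       [ 3.03933724e-01, -9.52692003e-01,  1.49662371e-03],
       [-1.12203285e-04, -1.60673557e-03, -9.99998703e-01]]), 'wrist_force': array([ 0.31308128, -0.05457843,  0.06230704]), 'moment': array([-0.03804241,  0.00627163,  0.00026598]), 'grip_force': 0.0, 'gripper_width': 87.93294617992287}
```

View pics/top0.png

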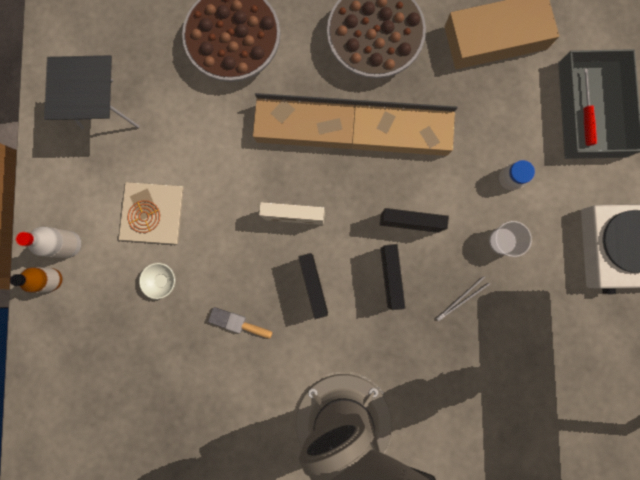

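View pics/side0.png

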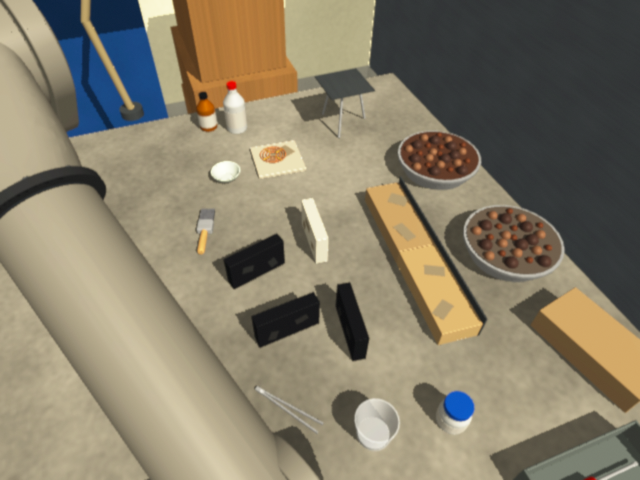

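The top view shows the white block at (292,213), the only white bar. The black blocks are at (415,219), (313,285) and (393,277). The one meant is (415,219), farthest from the base and facing the ledge at (355,125). The side view agrees: white (315,231), black (351,320), ledge (420,260). The look-alike at (313,285) stands close behind the white block. Next I measure.

```bash
cat >> h.py <<'E'
def rect(W,m):
    p=W[m][:,:2].astype(np.float32); p=p[np.isfinite(p).all(1)]
    (c,s,a)=cv2.minAreaRect(p); return np.round(cv2.boxPoints((c,s,a)),1),np.round(c,1),np.round(s,1)
def blob(W,u0,u1,v0,v1,zl,zh):
    m=np.zeros(W.shape[:2],bool); m[v0:v1,u0:u1]=1
    with np.errstate(invalid='ignore'): m&=(W[...,2]>zl)&(W[...,2]<zh)
    n,l,st,_=cv2.connectedComponentsWithStats(m.astype(np.uint8))
    return l==1+st[1:,4].argmax()
E
python3 - <<'E'
from h import *
d=np.load('top0.npz');W=d['W'];im=d['im']
for n,b in dict(white=(250,335,195,230,80,100),black=(375,455,200,240,80,100),d1=(295,335,245,325,80,100),d2=(378,410,240,315,80,100),ledge=(245,465,95,165,42,56)).items():
    m=blob(W,*b); R=rect(W,m); print(n,m.sum(),np.nanmedian(W[m][:,2]),*[x.tolist() for x in R])
    if n=='ledge':
        # front edge: per-column max row
        P=[]
        for u in range(262,450,4):
            v=np.where(m[:,u])[0].max(); P.append(W[v,u])
        P=np.array(P); k=np.polyfit(P[:,1],P[:,0],1); print('front x=a*y+b',k,np.std(P[:,0]-np.polyval(k,P[:,1])))
cv2.imwrite('pics/crop.png',cv2.resize(im[90:330,230:470,::-1],(600,600),interpolation=cv2.INTER_CUBIC))
E
```

```text
white 889 89.27780218156903 [[488.0, 42.599998474121094], [520.7000122070312, 39.29999923706055], [536.2000122070312, 190.3000030517578], [503.5, 193.6999969482422]] [512.1, 116.5] [151.9, 32.9]
black 906 88.71715191388091 [[463.5, -249.60000610351562], [495.79998779296875, -254.1999969482422], [517.2999877929688, -103.5], [485.0, -98.9000015258789]] [490.4, -176.5] [152.2, 32.6]
d1 906 89.38891190642357 [[258.5, 65.30000305175781], [266.29998779296875, 34.099998474121094], [413.6000061035156, 70.9000015258789], [405.79998779296875, 102.0999984741211]] [336.1, 68.1] [151.8, 32.2]
d2 926 88.94552643513512 [[277.3999938964844, -112.69999694824219], [280.29998779296875, -144.89999389648438], [431.5, -131.60000610351562], [428.6000061035156, -99.4000015258789]] [354.4, -122.2] [151.8, 32.3]
ledge 8192 49.095623779127585 [[661.0999755859375, -280.79998779296875], [766.0, -290.29998779296875], [811.2999877929688, 207.60000610351562], [706.4000244140625, 217.10000610351562]] [736.2, -36.6] [500.0, 105.3]
front x=a*y+b [9.23811813e-02 6.88718447e+02] 0.6293662753271319
```

View pics/crop.png

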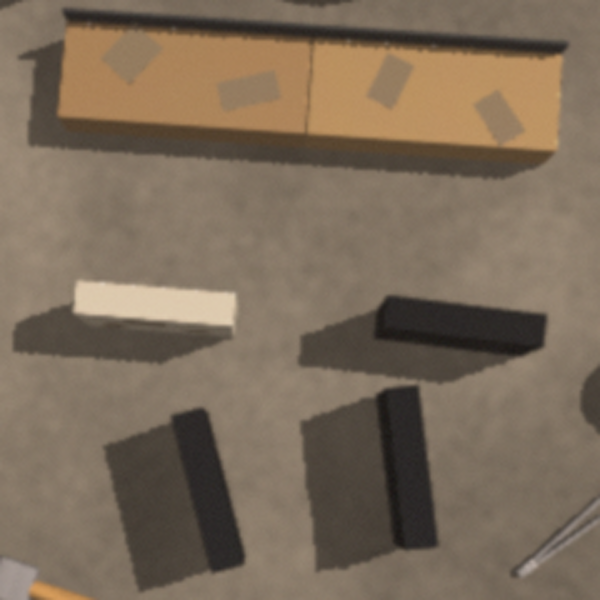

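White measures 152 x 33 mm at z=89 and the ledge is 500 mm long with its face about 171 mm beyond the block, all matching the description. The crop confirms the choice. Block and ledge are square to within about 0.01 rad. I'll push with the open fingers spread along the block, high up first.

```bash
cat >> h.py <<'E'
A=-0.092
def ori(a): 
    n=np.array([np.cos(a),np.sin(a),0]); t=np.array([-n[1],n[0],0])
    return n,t,np.stack([n,-t,[0,0,-1]],1)
E
python3 - <<'E'
from h import *
n,t,R=ori(-0.1); c=np.array([512.1,116.5,0])
near=c-16*n
p=near-38*n
print(r.inverse_kinematics(p+[0,0,220],R), r.inverse_kinematics(p+[0,0,74],R))
r.move_ptp(p+[0,0,220],R)
r.move_l(p+[0,0,74],R,rate=120)
hit=r.move_l(near+8*n+[0,0,74],rate=40,force_limit=1.5)
s=r.get_state();print(hit,(s['tcp_pos']-near)@n,s['wrist_force'],s['clock'])
r.move_l(near+34*n+[0,0,74],rate=45)
r.dwell(.5)
r.move_l(near+34*n+[0,0,150],rate=150)
im,W,d=cap('top','top1.png');np.savez('top1.npz',im=im,W=W);im,W,d=cap('side','side1.png');np.savez('side1.npz',im=im,W=W)
s=r.get_state();print(s['wrist_force'],s['clock'])
E
```

```text
[ 0.321168    0.23528407 -0.80629007  1.98057413  0.20055064  1.00577926
 -2.25037226] [ 0.07421379  0.42103384 -0.55685582  2.1205617   0.34722089  0.68772966
 -2.38595489]
False 7.699459147082849 [-0.1988342  -0.0146528  -0.79200952] 5.6
[0.01878296 0.35891837 0.76453027] 7.5833
```

View pics/side1.png

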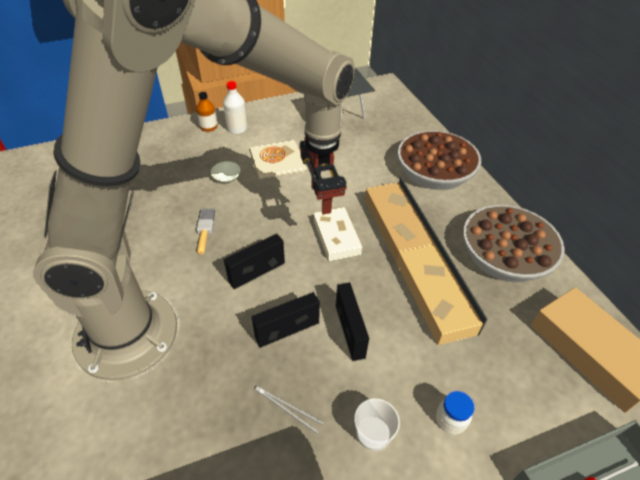

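View pics/top1.png

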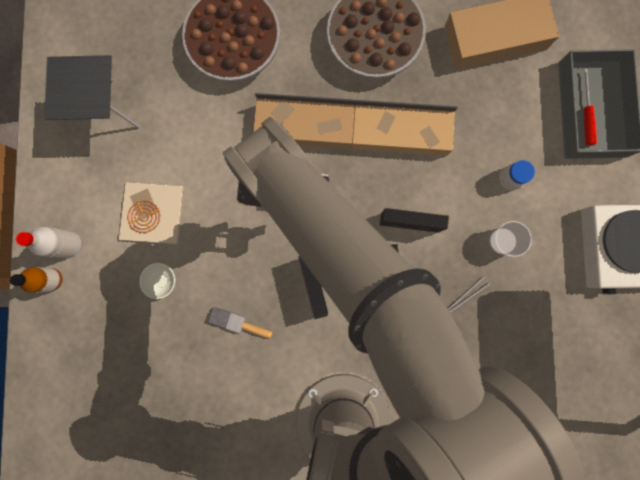

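The block now lies flat at side pixel (337,233), and the black block still stands at (351,320). The arm hides the block in the top view, so I measure from the side camera.

```bash
python3 - <<'E'
from h import *
d=np.load('side1.npz');W=d['W']
m=blob(W,300,370,200,270,27,37)
c=[x.tolist() for x in rect(W,m)]; print(m.sum(),np.nanmedian(W[m][:,2]),c)
for n in(0,1):
    w=np.load(f'side{n}.npz')['W']; m=blob(w,365,490,180,345,45,54); print('ledge',rect(w,m)); m=blob(w,330,375,280,365,80,100);print('black',rect(w,m)[1:])
    # front face points of the ledge
    P=w[180:345,365:490].reshape(-1,3); P=P[(P[:,2]>10)&(P[:,2]<40)&(P[:,0]>640)&(P[:,0]<730)]
    k=np.polyfit(P[:,1],P[:,0],1);print('front',k,len(P),np.std(P[:,0]-np.polyval(k,P[:,1])))
E
```

```text
1348 30.992409747830962 [[[520.7999877929688, 35.900001525878906], [611.7999877929688, 26.399999618530273], [628.0, 181.3000030517578], [537.0, 190.8000030517578]], [574.4, 108.6], [155.8, 91.5]]
ledge (array([[ 659.9, -284.2],
       [ 766.2, -293.7],
       [ 811.1,  206.8],
       [ 704.8,  216.4]], dtype=float32), array([735.5, -38.7]), array([502.6, 106.7]))
black (array([ 489.6, -177.8]), array([154. ,  32.9]))
front [4.57106508e-02 6.89501755e+02] 976 13.605313988388968
ledge (array([[ 660. , -283.5],
       [ 765.6, -293.3],
       [ 811.8,  206. ],
       [ 706.2,  215.8]], dtype=float32), array([735.9, -38.7]), array([501.4, 106.1]))
black (array([ 489.4, -178.9]), array([153.1,  32.8]))
front [4.58143223e-02 6.89455248e+02] 988 13.65811324510378
```

```bash
python3 - <<'E'
from h import *
n,t,R=ori(-0.0915); e=np.array([529.,113.5,0])
p=e-26*n
r.move_l(p+[0,0,150],R,rate=100)
r.move_l(p+[0,0,14],rate=120)
print(r.get_state()['clock'])
hit=r.move_l(p+60*n+[0,0,14],rate=50,force_limit=12)
s=r.get_state();print(hit,(s['tcp_pos']-e)@n,s['wrist_force'],s['clock'])
if not hit:
    hit=r.move_l(p+120*n+[0,0,14],rate=25,force_limit=10)
    s=r.get_state();print(hit,(s['tcp_pos']-e)@n,s['wrist_force'],s['moment'],s['clock'])
q=s['tcp_pos']
r.dwell(.3);print(r.get_state()['wrist_force'])
im,W,d=cap('side','side2.png')
m=blob(W,320,430,170,275,27,37);print(m.sum(),[x.tolist() for x in rect(W,m)])
E
```

```text
9.2833
False 34.281460068000605 [-0.20426429  0.25960475  0.42592271] 10.6333
True 68.0614775234023 [-0.65415539  1.00791893 -0.63981437] [ 0.03320764 -0.00390576  0.03205284] 12.0333
[0.00672825 0.76295705 0.04116331]
859 [[[573.7000122070312, -1.5], [688.5999755859375, -12.300000190734863], [709.4000244140625, 208.89999389648438], [594.5999755859375, 219.6999969482422]], [641.6, 103.7], [222.1, 115.4]]
```

View pics/side2.png

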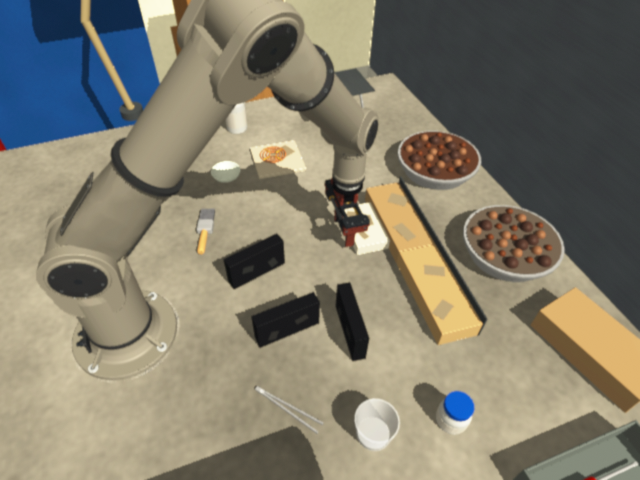

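The block at (370,228) appears to touch the ledge at (385,225). The stop came at the expected travel (78 mm). I'll press once more gently, back off and check.

```bash
python3 - <<'E'
from h import *
n,t,R=ori(-0.0915); q=r.get_state()['tcp_pos']; e=np.array([529.,113.5,0])
for k in range(2):
    hit=r.move_l(q+12*n,rate=12,force_limit=15)
    s=r.get_state();print(hit,(s['tcp_pos']-e)@n,s['wrist_force'],s['moment'],s['clock'])
    if k==0: r.move_l(s['tcp_pos']-4*n,rate=20)
p=s['tcp_pos']
r.move_l(p-25*n,rate=40); r.move_l(p-25*n+[0,0,140],rate=120)
r.move_ptp([420,-380,260],R)
im,W,d=cap('top');np.savez('top2.npz',im=im,W=W);cv2.imwrite('pics/end.png',cv2.resize(im[90:240,230:430,::-1],(800,600)))
im,W,d=cap('side');np.savez('side2.npz',im=im,W=W);cv2.imwrite('pics/ends.png',cv2.resize(im[170:290,320:480,::-1],(800,600)))
print(r.get_state()['clock'],r.get_state()['wrist_force'])
for f,b in(('top',(240,340,130,225,26,37)),('side',(330,430,170,275,26,37))):
    W=np.load(f+'2.npz')['W']; m=blob(W,*b); print(f,m.sum(),[x.tolist() for x in rect(W,m)])
W=np.load('top2.npz')['W']
for nme,b in dict(black=(375,455,200,240,80,100),d1=(295,335,245,325,80,100),d2=(378,410,240,315,80,100)).items():print(nme,rect(W,blob(W,*b))[1:])
E
```

```text
True 67.92699390447596 [-0.03729341  0.21367008  0.9470375 ] [ 0.02165172 -0.08444638  0.02906299] 12.9333
True 67.8503975612364 [ 0.10068711 -0.74891302 -0.29597613] [ 0.07479432 -0.0403955  -0.00233528] 13.9833
18.0583 [0.82836768 0.36760211 0.35556762]
top 2166 [[[598.5, 10.0], [690.2999877929688, 1.7999999523162842], [709.4000244140625, 214.5], [617.5999755859375, 222.8000030517578]], [654.0, 112.3], [213.6, 92.2]]Traceback (most recent call last):
  File "<stdin>", line 14, in <module>
  File "h.py", line 19, in blob
    return l==1+st[1:,4].argmax()
                ~~~~~~~~~~~~~~~^^
ValueError: attempt to get argmax of an empty sequence
```

View pics/end.png

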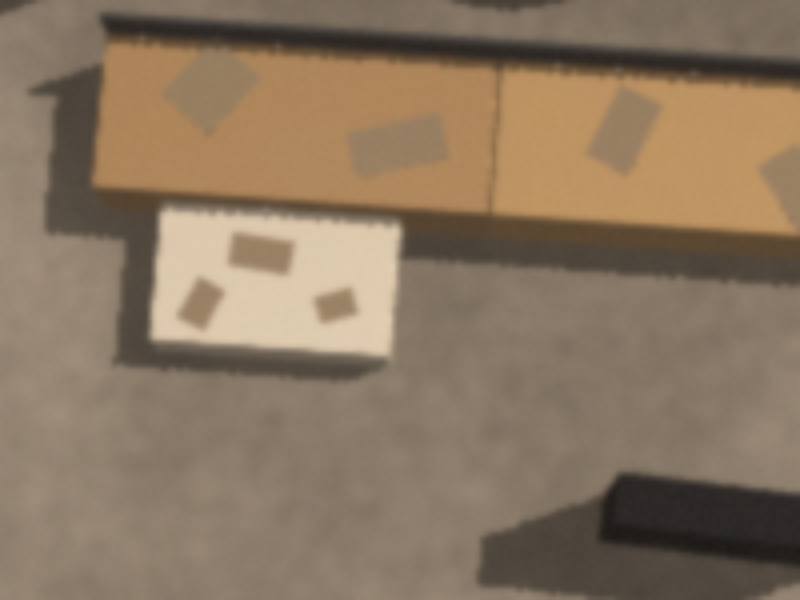

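View pics/ends.png

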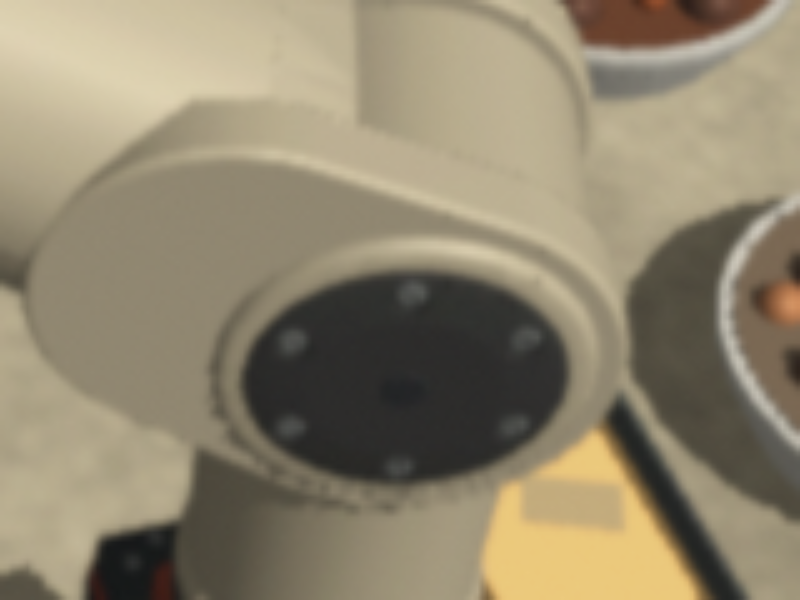

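The end crop shows the block at (275,280) flush under the ledge front, from (160,205) to (400,222). I check flushness numerically and the other objects by image difference.

```bash
python3 - <<'E'
from h import *
W=np.load('top2.npz')['W'];im=np.load('top2.npz')['im'].astype(int);W0=np.load('top0.npz')['W']
m=blob(W,240,340,130,225,26,37)
m[:, :]&=(im[...,2]>130)
R=rect(W,m);print([x.tolist() for x in R])
us=np.where(m.sum(0)>25)[0][2:-2]
N=np.array([W[np.where(m[:,u])[0].max(),u] for u in us]);F=np.array([W[np.where(m[:,u])[0].min(),u] for u in us])
for P in(N,F):
    k=np.polyfit(P[:,1],P[:,0],1);print(k,np.polyval(k,[40,112,185]))
print('ledge',np.polyval([.0915,688.7],[40,112,185]))
for nme,b in dict(black=(375,455,200,240,80,100),d1=(295,335,245,325,80,100)).items():
    for w in(W0,W):
        try:print(nme,rect(w,blob(w,*b))[1:])
        except Exception as x:print(nme,'hidden')
E
```

```text
[[[601.0999755859375, 31.600000381469727], [686.0, 23.799999237060547], [699.7999877929688, 174.3000030517578], [614.7999877929688, 182.10000610351562]], [650.4, 103.0], [151.1, 85.3]]
[9.34195338e-02 5.99886757e+02] [603.62353812 610.34974456 617.16937052]
[9.58738711e-02 6.81362752e+02] [685.1977069  692.10062562 699.09941821]
ledge [692.36   698.948  705.6275]
black (array([ 490.4, -176.5]), array([152.2,  32.6]))
black (array([ 490.3, -176.5]), array([152.1,  32.9]))
d1 (array([336.1,  68.1]), array([151.8,  32.2]))
d1 (array([336.2,  68.2]), array([151.6,  32.2]))
```

Near edge plus 90 mm meets the ledge face to within about 1 mm, and the angles agree to 0.002 rad. Three presses stopped at the same place (67.9 to 68.1 mm). The black block hasn't moved, and the robot is clear.

```bash
python3 -c "
from station import r
print(r.hand_in())"
```

```text
the job is handed in; nothing more can be done
None
```

I tipped the white block away from the robot and pushed it flush against the ledge, to within about 1 mm and 0.002 rad by measurement; the black block is still standing where it was, and the job was handed in at about 18 s (no verdict was returned).

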